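# Release the key left latched in the gluing line's key row

## Robot

A 6-joint arm with a two-finger parallel gripper is mounted at the origin on the work surface; the furniture and walls round the work are solid. World frame = base frame: x ahead of the robot, y to its left, z up, the work surface at z = 0. Lengths are in m, angles in degrees, forces in N, time in s.
With the tool pointing down it reaches from about 0.25 to 0.725 m from the base axis. Payload 9.7 kg.
Tool frame: the origin (TCP) lies midway between the tips of the shut fingers; the grasp point (between the pads) lies 19 mm behind it; z points along the fingers, y is the direction in which the jaws open and shut (so a half turn about z gives the same grasp; the last joint's range is limited). The gripper opens to 85 mm and grips with 20 to 120 N. Pads are 22 mm wide; open, the fingers measure 114 mm over their backs; the gripper's body (76 mm by 85 mm) begins 54 mm behind the grasp point. The pads swing forward as they close: fully open they stand 13 mm farther back than shut.
Start: joints at [-73.74, 4.979, 10.078, 95.1, 0, 90], TCP at [0.154, -0.528, 0.195] pointing down, gripper open.
Joint ranges: [-179.16, 179.16], [-48.56, 103.87], [-65.8, 70.77], [-126.05, 130.52], [-82.76, 87.17], [-180, 180]. Speed limits (degrees/s): [127.2, 127.2, 147.25, 180, 180, 180].

## Interface

Orientations are given as [roll, pitch, yaw] about the fixed x, y, z axes, in that order (R = Rz(yaw) Ry(pitch) Rx(roll)).
In Python, from workcell import get_obs, camera, get_calibration, job_done gives the robot as it stands.
- The arm moves only by the tool play_rows, never from a script. Its argument "commands" is text: rows parted by semicolons, each of 5 numbers parted by spaces: the opening, from 0 (shut) to 1 (fully open), then the shift along the world's x, y, z in mm, then the turn about the world's z in degrees. A call has 1 to 10 rows; each row is the pose to reach, as a shift and turn from the pose commanded when the call began; what a row does not reach only later rows make up. A row lasts 1/12 s, in which the tool goes at most 41.7 mm and 7.16 degrees, less where a joint would pass 70% of its speed; a pose out of reach is approached as far as the arm can. A call with a gripper value outside its range is refused whole. The fingers move at their own pace and stop on an object; "force" is the grip in N (left out, the last holds). Time passes only in rows, so rows that repeat a pose let the fingers close. It gives the time, the measured TCP pose, the force and the opening at its end, in the units of the state.
- get_obs(): the state, without advancing time (a new reading comes with each control period).
- camera(name): name is "side" or "top" or "wrist"; returns the picture (400x640x3 uint8, red, green, blue); there is no depth.
- get_calibration(name): a dict with "fx", "fy", "cx", "cy" (pixels), "eye" and "attitude" of the camera in the world; the wrist camera has in their place "mount" (4x4, takes a point from camera to tool coordinates, whose origin is the TCP and whose axes are the flange's). Camera axes: x right, y down, z forward; pixel columns grow to the right and rows downward; lengths in m; the calibration is good to about 2 mm. A picture is of the moment at which its call begins: read the wrist's pose just before it. get_calibration takes no time and is no camera call.
- job_done(): hands the job in, once; it reports no verdict.
The state is a dict: "time": time; "q": joint angles; "qd": joint speeds; "joint_efforts": joint torques, N m; "ee_pos": TCP position; "tcp_rot": TCP orientation; "wrist_force": force on the tool from outside, world axes, zero at the start; "torque": the same for the moment, N m; "opening": finger opening in m.
Only numpy, scipy, OpenCV 4.12 (cv2) and the standard library are available. Lean on these libraries where they do the work, as an engineer would, in place of code of your own. Each camera call takes 0.05 s, during which the arm holds its last target.

## Task

One of the four push-push keys on the gluing line's key box was left latched in after the last batch. Find it (the four look alike, but the latched one stands a few millimetres lower and feels solid to a light tap, where the others give), then press that key right down with the fingertips and let go so that it comes back up, leaving all four keys up. Do not press in any other key far enough to latch while one is still in, pick nothing up, and do not disturb the things lying round the box.

Things in the scene. Friction and masses are not known exactly. Their poses are not given: they have to be found in the camera images.
- key_box: grey cast key box, fixed to the surface, 100 mm (its x) by 236 mm (its y) by 50 mm high, with a bolted foot of 24 mm at either end; origin at the centre of its underside, z up. The keys stand in one row along its y axis, at y = -75, -25, +25 and +75 mm, x = 0, on its bare metal top plate; the blank legend strips are on its -x side. It stands turned by up to 23 degrees.
- key_a_seat (a point): point on the top plate (50 mm above the surface; does not move with the key) under the centre of key a. The letters are not in order along the row. Every key is a grey rounded cap, 31 mm (box x) by 27 mm (box y), in a black frame 44 x 40 mm, 4 mm high. The flat top of a key that is up stands 15 mm above this point, of a latched one about 10.4 mm, of one pressed to its stop 6 mm.
- key_b_seat (a point): the same for key b
- key_c_seat (a point): the same for key c
- key_d_seat (a point): the same for key d
- key_a (a joint): how far key a is pressed in, m: 0 up, about 0.0046 latched in, 0.009 at its stop. Its spring pushes up with 1.2 N when up, rising by 0.45 N per mm to 5.3 N at the stop; a damper adds 4 N at 0.1 m/s. A key that is up gives to more than 1.2 N; pressed beyond about 7.5 mm and let go, it latches. A latched key does not give below about 3 N; pressed beyond about 8.3 mm, best to its stop, and let go, it comes up within 0.3 s.
- key_b (a joint): the same for key b
- key_c (a joint): the same for key c
- key_d (a joint): the same for key d
- former_block_0: bystander: loose wooden block 62 x 86 x 34 mm, to the left of the box; origin at the centre of its underside
- tape_roll_a: bystander: loose roll of tape lying flat, 100 mm across, 25 mm high, to the right of the box, on the robot's side; origin at the centre of its underside
- bone_folder: bystander: loose flat pale folding tool 24 x 154 x 8 mm, to the left of the box, on the robot's side; origin at the centre of its underside
- box_side_1: bystander: loose open box 90 x 93 x 38 mm, to the right of the key box, on the far side; origin at the centre of its underside

How it is judged:
By the outcome, as a careful person would: the job done as asked, in the order asked, and still so for the second after the job is handed in, with the robot touching nothing.
It also fails if it takes over 43 s, if anything falls off the work surface, if the arm or the gripper's body presses on something with over 40 N, if the wrist force passes 120 N, or if a joint passes its speed limit or range.

## Working session

There is one attempt and no reset: what is moved stays moved. The work goes in short steps, Python scripts to look and compute and a tool call to move; the robot and the scene stay as the last step left them, time stands still between calls to the robot, and variables do not carry over. Pictures are saved under pics/ and viewed, and the job is handed in when it is done.

Besides the shell and the picture viewer there is one more tool, called after ">>>" in YAML: its name, and indented under it one key for each argument. play_rows: Moves the arm, as the interface text tells. Its arguments: {"type":"object","properties":{"commands":{"type":"string"},"force":{"type":"number"}},"required":["commands"]}

```bash
mkdir -p pics; python3 - <<'E'
from workcell import *
import cv2,numpy as np
o=get_obs();print(o)
for n in ("top","side","wrist"):
    im=camera(n);cv2.imwrite(f"pics/{n}0.png",im[:,:,::-1]);print(n,get_calibration(n))
E
```

```text
{'time': 0.0, 'q': array([-7.37397513e+01,  5.01032665e+00,  1.00342305e+01,  9.51007381e+01,
        3.46123150e-04,  8.99985584e+01]), 'qd': array([-0.05520618,  0.00800512,  0.0380808 ,  0.01515681, -0.03897511,
       -0.09333668]), 'joint_efforts': array([-6.57541641e-04, -5.20393932e+01,  4.64794886e+01,  1.63213816e-02,
       -1.79579052e-05,  3.19165827e-05]), 'ee_pos': array([ 0.15392132, -0.52772179,  0.19438853]), 'tcp_rot': array([-1.79923166e+02, -3.48055981e-04,  1.62616897e+01]), 'wrist_force': array([-0.35670762,  0.33734383, -0.37699773]), 'torque': array([ 0.0127524 , -0.02491346,  0.02410344]), 'opening': 0.08538220027841895}
top {'fx': 371.42116468264146, 'fy': 371.42116468264146, 'cx': 317.3470196946738, 'cy': 196.8283032814939, 'eye': array([ 0.34874158, -0.02988854,  0.98828625]), 'attitude': array([-172.17525833,   -0.27563289,  -90.59140885])}
side {'fx': 392.7977393389222, 'fy': 392.7977393389222, 'cx': 321.569520716164, 'cy': 196.29087787628677, 'eye': array([0.45416401, 0.9777015 , 0.71618884]), 'attitude': array([-123.7119576 ,   -0.44851776, -177.56708352])}
wrist {'fx': 314.7244760548303, 'fy': 314.7244760548303, 'cx': 314.82283239175763, 'cy': 204.40735856827524, 'mount': array([[ 4.59985039e-04, -9.56696471e-01, -2.91087016e-01,
         7.36425444e-02],
       [ 9.99999607e-01,  2.19316491e-04,  8.59418425e-04,
        -4.46941973e-04],
       [-7.58362392e-04, -2.91087297e-01,  9.56696195e-01,
        -1.78366382e-01],
       [ 0.00000000e+00,  0.00000000e+00,  0.00000000e+00,
         1.00000000e+00]])}
```

View pics/top0.png

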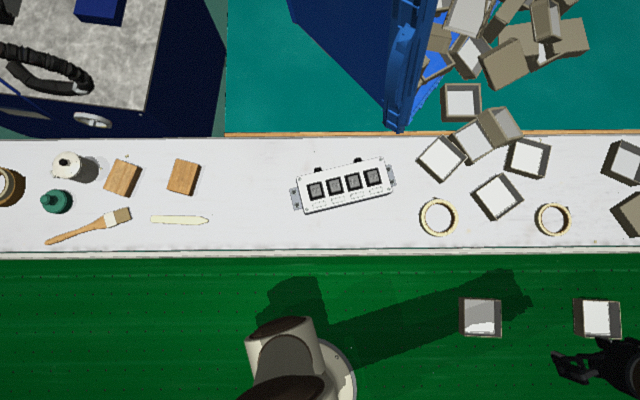

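View pics/side0.png

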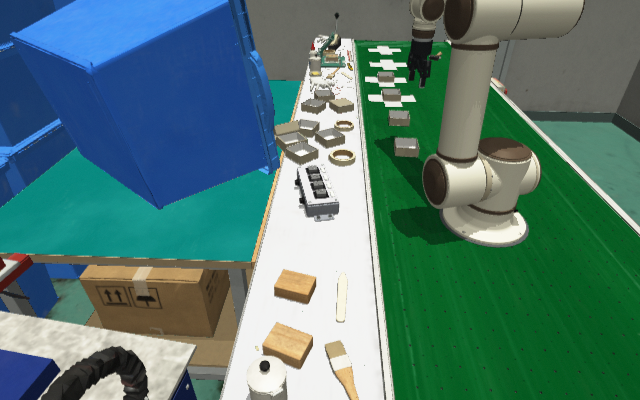

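The top view shows the box at about (345,185), with black key frames near (317,190), (335,186), (354,181) and (373,177). The tape roll (437,217) and the open box (497,196) lie to its right, and the block and folder are on the left.

```bash
cat > h.py <<'E'
from workcell import *
import cv2,numpy as np
from scipy.spatial.transform import Rotation as Ro
def pose(n,o=None):
    c=get_calibration(n)
    if n=="wrist":
        T=np.eye(4);T[:3,:3]=Ro.from_euler('xyz',o['tcp_rot'],degrees=True).as_matrix();T[:3,3]=o['ee_pos']
        T=T@c['mount'];return c,T[:3,:3],T[:3,3]
    return c,Ro.from_euler('xyz',c['attitude'],degrees=True).as_matrix(),np.array(c['eye'])
def ray(n,uv,z,o=None):
    c,R,e=pose(n,o);d=R@np.array([(uv[0]-c['cx'])/c['fx'],(uv[1]-c['cy'])/c['fy'],1]);return e+d*(z-e[2])/d[2]
def proj(n,p,o=None):
    c,R,e=pose(n,o);q=R.T@(np.array(p)-e);return np.array([c['fx']*q[0]/q[2]+c['cx'],c['fy']*q[1]/q[2]+c['cy']])
E
python3 - <<'E'
from h import *
im=cv2.imread("pics/top0.png");g=cv2.cvtColor(im,cv2.COLOR_BGR2GRAY)
m=np.zeros_like(g);m[155:215,290:400]=(g[155:215,290:400]<110)*255
n,l,s,c=cv2.connectedComponentsWithStats(m)
P=[]
for i in range(1,n):
    if s[i,4]>80:
        p=ray("top",c[i],.054);print(s[i],c[i],p.round(4));P.append(p)
P=np.array(P)
print(proj("top",[0,0,0]))
cv2.imwrite("pics/topz.png",cv2.resize(im[150:220,280:405],None,fx=6,fy=6,interpolation=cv2.INTER_CUBIC))
ims=cv2.imread("pics/side0.png");cv2.imwrite("pics/sidez.png",cv2.resize(ims[155:225,280:355],None,fx=8,fy=8,interpolation=cv2.INTER_CUBIC))
E
```

```text
[363 168  19  19 147] [371.13605442 177.40816327] [ 0.5259 -0.1739  0.054 ]
[344 173  19  18 143] [352.76923077 181.99300699] [ 0.5145 -0.1266  0.054 ]
[326 177  18  19 146] [333.89041096 186.67123288] [ 0.5028 -0.0781  0.054 ]
[307 182  18  19 142] [315.14084507 191.42957746] [ 0.491  -0.0302  0.054 ]
[305 193  85  22 133] [346.66917293 203.62406015] [ 0.459  -0.1098  0.054 ]
[304.96884118 388.35958549]
```

View pics/topz.png

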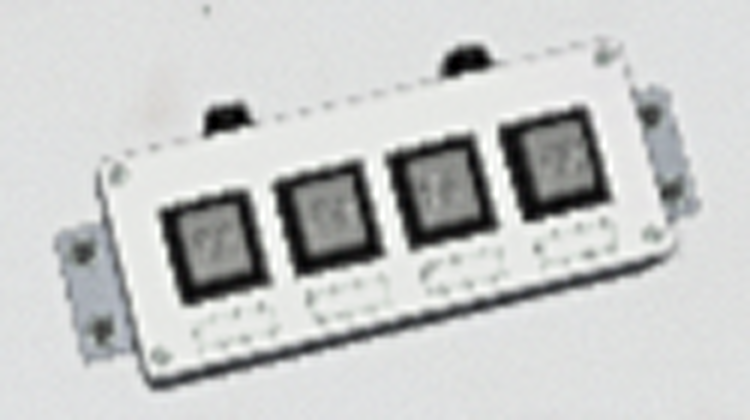

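View pics/sidez.png

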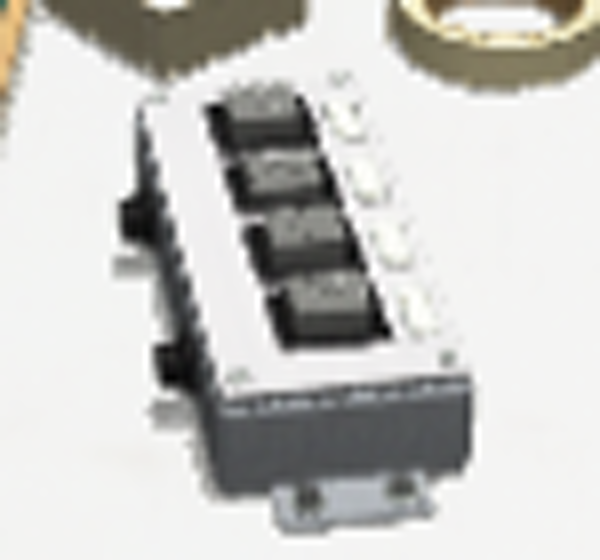

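The side view shows the second key from the far end, at about (0.515,-0.127), with a shorter front face, so it is probably the latched one. I'll check it with the wrist camera.

>>> play_rows:
  commands: "0 20 35 5 0;0 40 70 10 0;0 60 105 15 0;0 80 140 20 0;0 100 175 20 0;0 120 210 20 0;0 140 245 20 0;0 160 280 20 -1;0 180 315 20 -2;0 200 340 20 -2.7"

```text
time: 0.98
ee_pos: [0.3543, -0.1854, 0.2154]
tcp_rot: [180.0, -0.0, 13.5]
wrist_force: [-0.2, -1.3, 0.2]
opening: 0.0001
```

>>> play_rows:
  commands: "0 20 25 0 0;0 40 50 0 0;0 60 75 0 0;0 70 90 0 0;0 70 90 0 0;0 70 90 0 0;0 70 90 0 0"

```text
time: 1.57
ee_pos: [0.4237, -0.0982, 0.215]
tcp_rot: [180.0, 0.0, 13.6]
wrist_force: [-0.0, -0.7, 0.6]
opening: 0.0002
```

```bash
python3 - <<'E'
from h import *
o=get_obs();print(o['time'],o['ee_pos'],o['tcp_rot'],o['opening'],o['wrist_force'])
im=camera("wrist");cv2.imwrite("pics/w1.png",im[:,:,::-1])
for p in [(.5259,-.1739),(.5145,-.1266),(.5028,-.0781),(.491,-.0302)]: print(proj("wrist",[*p,.054],o))
E
```

```text
1.5667 [ 0.42369076 -0.0982467   0.21495967] [1.79999666e+02 2.88169503e-02 1.35734771e+01] 0.00019591489497880848 [-0.00311691 -0.65960445  0.60878317]
[410.20886498 100.48292935]
[362.71061635 100.43912502]
[313.99017934 100.40497276]
[265.81309757 100.61584208]
```

View pics/w1.png

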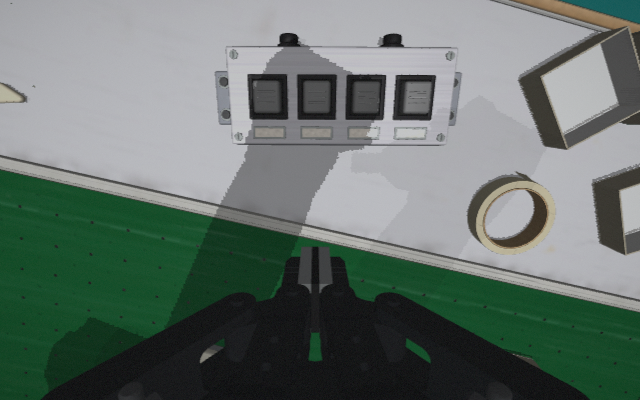

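```bash
python3 - <<'E'
from h import *
im=cv2.imread("pics/w1.png");g=cv2.cvtColor(im,cv2.COLOR_BGR2GRAY)
o=get_obs()
cv2.imwrite("pics/w1z.png",cv2.resize(im[60:150,225:465],None,fx=3.3,fy=3.3,interpolation=cv2.INTER_CUBIC))
for n,f,(a,b,c,d),t in (("wrist","w1",(65,125,240,445),50),("top","top0",(160,200,300,395),110)):
    g=cv2.imread(f"pics/{f}.png",0);m=np.zeros_like(g);m[a:b,c:d]=(g[a:b,c:d]<t)*255
    for k in sorted(cv2.findContours(m,cv2.RETR_EXTERNAL,cv2.CHAIN_APPROX_NONE)[0],key=lambda k:k[:,0,0].mean()):
        if cv2.contourArea(k)>150:
            r=cv2.minAreaRect(k);print(n,r,ray(n,r[0],.053,o).round(4))
E
```

```text
wrist ((267.5015869140625, 96.0555191040039), (44.95488357543945, 38.09641647338867), 88.40885925292969) [ 0.4958 -0.0312  0.053 ]
wrist ((316.5, 97.0), (44.0, 37.0), 90.0) [ 0.5066 -0.0802  0.053 ]
wrist ((365.5, 97.0), (44.0, 39.0), 90.0) [ 0.5184 -0.129   0.053 ]
wrist ((413.9379577636719, 96.61299896240234), (39.04805374145508, 44.27495574951172), 2.2025980949401855) [ 0.5304 -0.1771  0.053 ]
top ((315.2059326171875, 190.8235321044922), (16.24988555908203, 15.037208557128906), 75.96376037597656) [ 0.4927 -0.0304  0.053 ]
top ((334.058837890625, 186.23532104492188), (16.492422103881836, 15.037208557128906), 75.96376037597656) [ 0.5041 -0.0786  0.053 ]
top ((353.1470947265625, 181.5882568359375), (16.249887466430664, 15.037208557128906), 75.96376037597656) [ 0.5157 -0.1277  0.053 ]
top ((371.8529968261719, 176.91177368164062), (16.24988555908203, 15.279744148254395), 75.96376037597656) [ 0.5274 -0.1759  0.053 ]
```

View pics/w1z.png

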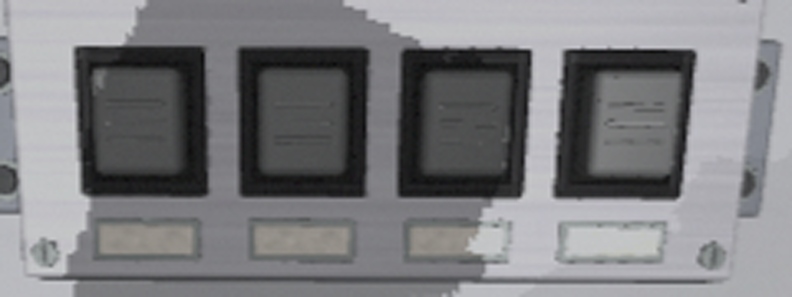

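>>> play_rows:
  commands: "0 30 -10 0 0;0 60 -20 0 0;0 93 -30 -20 0;0 93 -30 -60 0;0 93 -30 -100 0;0 93 -30 -130 0;0 93 -30 -140 0;0 93 -30 -140 0;0 93 -30 -140 0;0 93 -30 -140 0"

```text
time: 2.45
ee_pos: [0.5181, -0.1287, 0.0779]
tcp_rot: [179.9, -0.2, 13.5]
wrist_force: [-0.3, -0.4, 0.8]
opening: -0.0002
```

```bash
python3 - <<'E'
from h import *
o=get_obs();print(o['time'],o['ee_pos'],o['tcp_rot'],o['wrist_force'])
im=camera("wrist");cv2.imwrite("pics/w2.png",im[:,:,::-1])
im=camera("side");cv2.imwrite("pics/s2.png",cv2.resize(im[100:230,250:410,::-1],None,fx=4.5,fy=4.5,interpolation=cv2.INTER_CUBIC))
E
```

```text
2.45 [ 0.51807842 -0.12867036  0.07786694] [179.89991858  -0.1878057   13.52653237] [-0.32387523 -0.36876988  0.76263812]
```

View pics/w2.png

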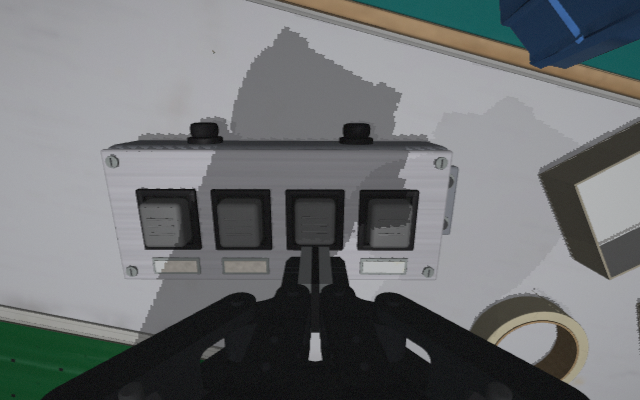

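View pics/s2.png

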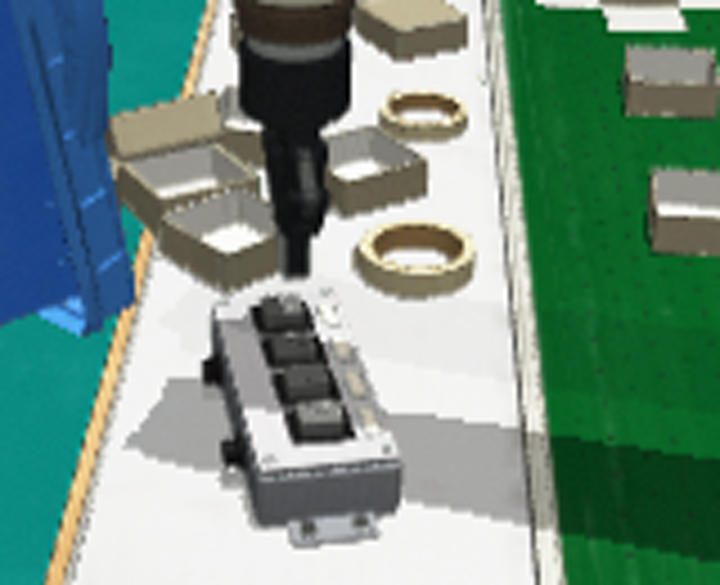

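```bash
python3 - <<'E'
from h import *
o=get_obs();p=o['ee_pos'];print(p,o['q'])
print("tip side",proj("side",p),"wrist",proj("wrist",p,o),"top",proj("top",p))
for z in (.06,.065):print(proj("side",[.517,-.128,z]),proj("wrist",[.517,-.128,z],o))
for k in [(.4942,-.0308),(.5054,-.0794),(.517,-.1283),(.529,-.1765)]:print(proj("side",[*k,.065]),proj("wrist",[*k,.054],o))
im=camera("top");cv2.imwrite("pics/t2.png",cv2.resize(im[130:250,260:420,::-1],None,fx=5,fy=5,interpolation=cv2.INTER_CUBIC))
E
```

```text
[ 0.5181843  -0.12846999  0.07760251] [-1.39234790e+01  1.82264897e+00 -6.21423347e+00  8.17466251e+01
 -1.20631458e-03  1.52531936e+02]
tip side [314.79543263 170.48469422] wrist [315.23648323 234.75115172] top [354.43256244 178.84873094]
[315.15806371 175.23756728] [314.03047586 226.14186461]
[315.15617858 173.91819189] [314.0313565  228.86656321]
[320.82153729 190.24360275] [167.57775368 222.27098714]
[317.95908044 181.81483442] [240.82686018 222.92017967]
[315.16132493 173.87162608] [314.45644195 223.12900503]
[312.40557152 166.51930733] [387.15983949 222.57694731]
```

View pics/t2.png

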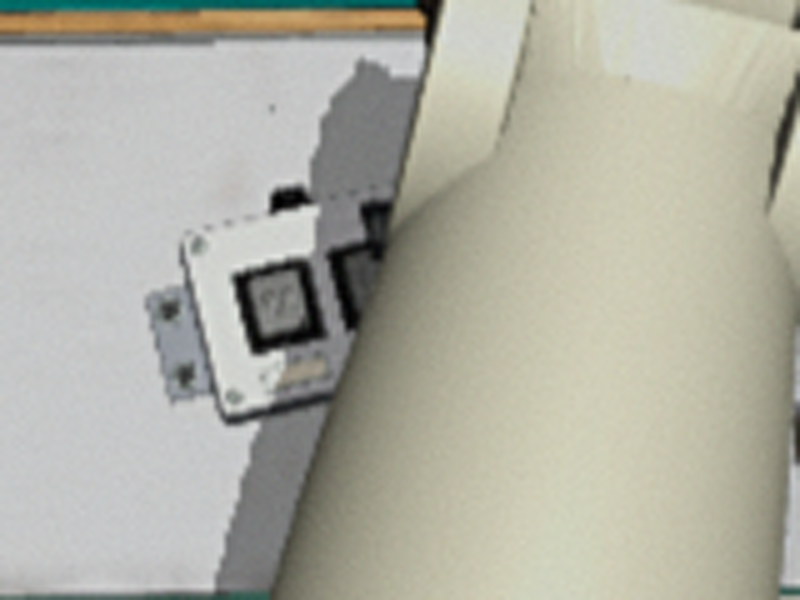

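```bash
python3 - <<'E'
from h import *
im=cv2.imread("pics/w2.png")[180:350,240:400]
s=camera("side")[:,:,::-1]
cv2.imwrite("pics/s3.png",cv2.resize(s[125:205,280:360],(560,560),interpolation=cv2.INTER_NEAREST))
cv2.imwrite("pics/w2z.png",cv2.resize(im,None,fx=3.5,fy=3.5,interpolation=cv2.INTER_NEAREST))
E
```

```text
(no output)
```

View pics/w2z.png

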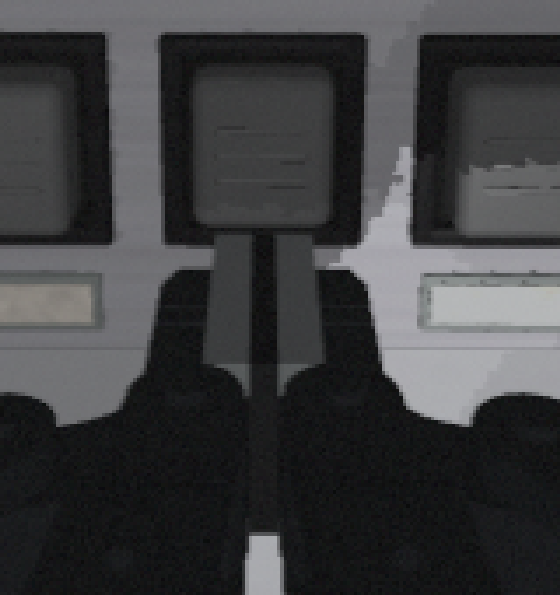

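View pics/s3.png

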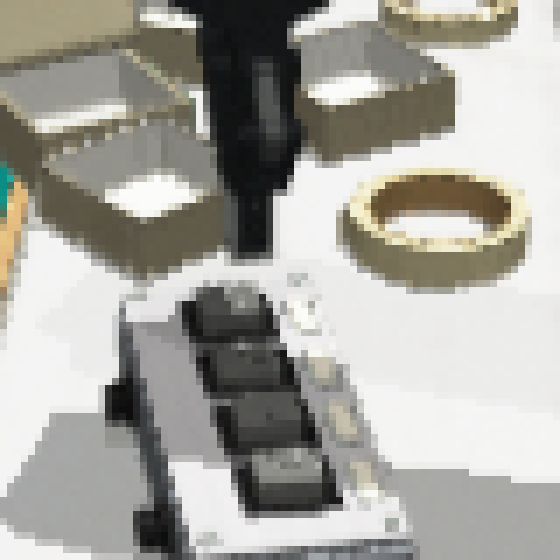

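```bash
python3 - <<'E'
from h import *
o=get_obs();p=o['ee_pos'];print(o['opening'])
T=Ro.from_euler('xyz',o['tcp_rot'],degrees=True).as_matrix()
for back in (0,.01,.02,.03,.035,.04):
  for x in (-.011,0,.011):
    q=p+T@np.array([x,0,-back]);print(back,x,proj("side",q).round(1),proj("wrist",q,o).round(1))
E
```

```text
3.96487016103616e-05
0 -0.011 [318.2 170.5] [315.2 251.2]
0 0 [314.9 170.8] [315.2 234.8]
0 0.011 [311.6 171. ] [315.3 217.7]
0.01 -0.011 [318.2 167.8] [315.3 258.6]
0.01 0 [314.9 168.1] [315.3 241.4]
0.01 0.011 [311.6 168.4] [315.3 223.6]
0.02 -0.011 [318.3 165.1] [315.3 266.7]
0.02 0 [314.9 165.4] [315.3 248.7]
0.02 0.011 [311.5 165.7] [315.3 230. ]
0.03 -0.011 [318.3 162.3] [315.3 275.8]
0.03 0 [314.9 162.6] [315.4 256.9]
0.03 0.011 [311.5 162.9] [315.4 237.3]
0.035 -0.011 [318.3 161. ] [315.4 280.7]
0.035 0 [314.9 161.3] [315.4 261.4]
0.035 0.011 [311.5 161.5] [315.4 241.2]
0.04 -0.011 [318.3 159.6] [315.4 286. ]
0.04 0 [314.9 159.9] [315.4 266.1]
0.04 0.011 [311.5 160.2] [315.4 245.4]
```

Both views put the visible fingertips about 35 mm behind the nominal TCP. I can't tell from pictures where contact will happen, so I'll go down in small steps and watch the force.

>>> play_rows:
  commands: "0 -1 0 -5 0;0 -1 0 -10 0;0 -1 0 -11 0;0 -1 0 -12 0;0 -1 0 -12 0;0 -1 0 -12 0"

```text
time: 3.15
ee_pos: [0.516, -0.128, 0.063]
tcp_rot: [-180.0, 0.0, 13.6]
wrist_force: [0.5, -0.3, 0.3]
opening: -0.0002
```

>>> play_rows:
  commands: "0 0 0 -1 0;0 0 0 -2 0;0 0 0 -2 0;0 0 0 -2 0"

```text
time: 3.48
ee_pos: [0.516, -0.128, 0.061]
tcp_rot: [-180.0, 0.0, 13.6]
wrist_force: [-0.3, 0.4, 0.0]
opening: 0.0002
```

>>> play_rows:
  commands: "0 0 0 -1 0;0 0 0 -2 0;0 0 0 -2 0;0 0 0 -2 0"

```text
time: 3.82
ee_pos: [0.5159, -0.128, 0.059]
tcp_rot: [-180.0, 0.0, 13.6]
wrist_force: [0.0, 0.1, -0.7]
opening: -0.0003
```

```bash
python3 - <<'E'
from h import *
o=get_obs();print(o['time'],o['ee_pos'],o['wrist_force'])
a=camera("wrist")[:,:,::-1];s=camera("side")[:,:,::-1]
cv2.imwrite("pics/c4.png",np.hstack([cv2.resize(a[160:300,250:390],(390,390)),cv2.resize(s[125:205,280:360],(390,390),interpolation=cv2.INTER_CUBIC)]))
E
```

```text
3.8167 [ 0.51594123 -0.12800464  0.05899999] [ 0.04115417  0.05566361 -0.69750544]
```

View pics/c4.png

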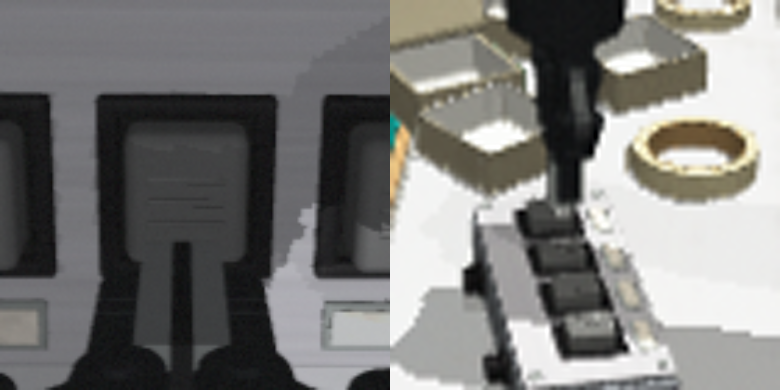

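>>> play_rows:
  commands: "0 0 0 -2 0;0 0 0 -4 0;0 0 0 -6 0;0 0 0 -6 0;0 0 0 -6 0"

```text
time: 4.33
ee_pos: [0.5158, -0.128, 0.0528]
tcp_rot: [-180.0, 0.0, 13.6]
wrist_force: [0.4, -0.0, -0.9]
opening: 0.0
```

>>> play_rows:
  commands: "0 0 0 -2 0;0 0 0 -4 0;0 0 0 -6 0;0 0 0 -6 0;0 0 0 -6 0"

```text
time: 4.75
ee_pos: [0.5159, -0.128, 0.0469]
tcp_rot: [-180.0, 0.0, 13.6]
wrist_force: [-0.3, 0.5, 0.1]
opening: 0.0002
```

```bash
python3 - <<'E'
from h import *
o=get_obs();print(o['time'],o['ee_pos'],o['wrist_force'])
a=camera("wrist")[:,:,::-1];s=camera("side")[:,:,::-1]
cv2.imwrite("pics/c5.png",np.hstack([cv2.resize(a[160:300,250:390],(390,390)),cv2.resize(s[125:205,280:360],(390,390),interpolation=cv2.INTER_CUBIC)]))
E
```

```text
4.75 [ 0.51588494 -0.12795695  0.04689767] [-0.34003626  0.48072131  0.11327402]
```

View pics/c5.png

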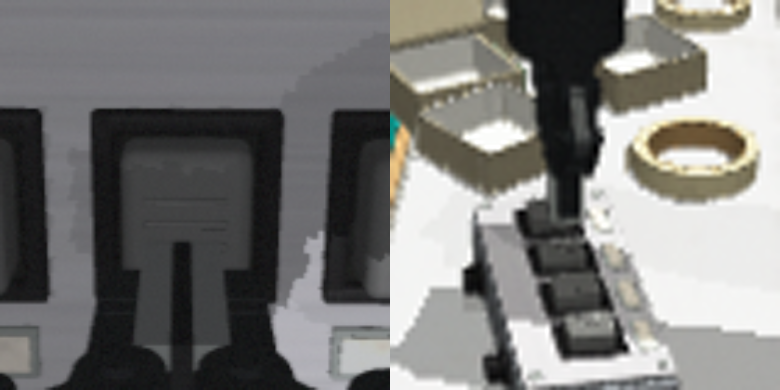

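>>> play_rows:
  commands: "0 1 0 -2 0;0 2 0 -4 0;0 3 0 -6 0;0 3 0 -8 0;0 3 0 -10 0;0 3 0 -10 0;0 3 0 -10 0"

```text
time: 5.43
ee_pos: [0.5189, -0.128, 0.0369]
tcp_rot: [-180.0, 0.0, 13.6]
wrist_force: [-0.0, 0.3, 0.6]
opening: 0.0003
```

>>> play_rows:
  commands: "0 0 0 -1 0;0 0 0 -2 0;0 0 0 -3 0;0 0 0 -3 0;0 0 0 -3 0"

```text
time: 5.85
ee_pos: [0.5189, -0.128, 0.034]
tcp_rot: [-180.0, 0.0, 13.6]
wrist_force: [0.3, 0.4, -0.1]
opening: -0.0005
```

>>> play_rows:
  commands: "0 0 0 -1 0;0 0 0 -2 0;0 0 0 -2 0;0 0 0 -2 0"

```text
time: 6.18
ee_pos: [0.519, -0.128, 0.032]
tcp_rot: [-180.0, 0.0, 13.6]
wrist_force: [-0.6, 0.1, 0.5]
opening: -0.0002
```

```bash
python3 - <<'E'
from h import *
o=get_obs();print(o['time'],o['ee_pos'],o['wrist_force'])
a=camera("wrist")[:,:,::-1];s=camera("side")[:,:,::-1]
cv2.imwrite("pics/c6.png",np.hstack([cv2.resize(a[160:300,250:390],(390,390)),cv2.resize(s[125:205,280:360],(390,390),interpolation=cv2.INTER_CUBIC)]))
E
```

```text
6.1833 [ 0.51895941 -0.12798306  0.03200102] [-0.62589678  0.08015183  0.54807964]
```

View pics/c6.png

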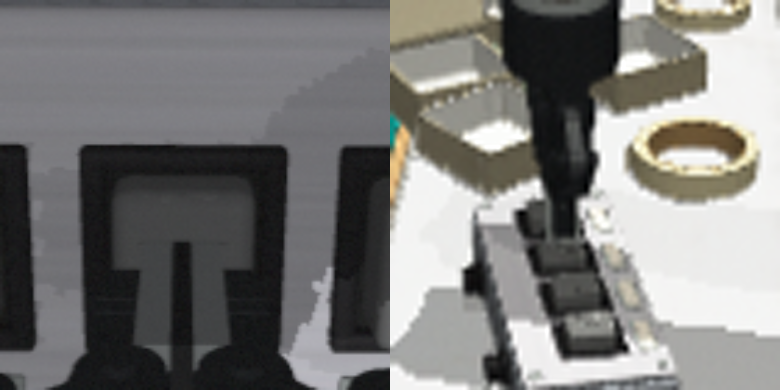

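>>> play_rows:
  commands: "0 1 0 -1 0;0 2 0 -2 0;0 2 0 -2 0;0 2 0 -2 0"

```text
time: 6.62
ee_pos: [0.521, -0.128, 0.03]
tcp_rot: [-180.0, 0.0, 13.6]
wrist_force: [-0.4, -0.6, 0.4]
opening: 0.0001
```

>>> play_rows:
  commands: "0 0 0 -1 0;0 0 0 -2 0;0 0 0 -2 0;0 0 0 -2 0"

```text
time: 6.95
ee_pos: [0.5209, -0.128, 0.028]
tcp_rot: [-180.0, 0.0, 13.6]
wrist_force: [-0.5, -0.0, 0.3]
opening: 0.0001
```

>>> play_rows:
  commands: "0 0 0 -1 0;0 0 0 -1 0;0 0 0 -1 0"

```text
time: 7.2
ee_pos: [0.521, -0.128, 0.0271]
tcp_rot: [-180.0, 0.0, 13.6]
wrist_force: [0.4, 0.2, 0.5]
opening: 0.0001
```

>>> play_rows:
  commands: "0 0 0 -1 0;0 0 0 -1 0;0 0 0 -1 0"

```text
time: 7.45
ee_pos: [0.521, -0.128, 0.026]
tcp_rot: [-180.0, 0.0, 13.6]
wrist_force: [0.7, 0.2, 0.1]
opening: 0.0
```

>>> play_rows:
  commands: "0 0 0 -1 0;0 0 0 -1 0;0 0 0 -1 0"

```text
time: 7.7
ee_pos: [0.5209, -0.128, 0.025]
tcp_rot: [-180.0, 0.0, 13.6]
wrist_force: [-0.6, -0.0, -0.4]
opening: -0.0001
```

>>> play_rows:
  commands: "0 0 0 -1 0;0 0 0 -1 0;0 0 0 -1 0"

```text
time: 7.95
ee_pos: [0.5211, -0.128, 0.0242]
tcp_rot: [180.0, -0.0, 13.6]
wrist_force: [1.7, 0.2, 0.5]
opening: 0.0
```

```bash
python3 - <<'E'
from h import *
o=get_obs();print(o['time'],o['ee_pos'],o['wrist_force'])
a=camera("wrist")[:,:,::-1];s=camera("side")[:,:,::-1]
cv2.imwrite("pics/c7.png",np.hstack([cv2.resize(a[160:300,250:390],(390,390)),cv2.resize(s[125:205,280:360],(390,390),interpolation=cv2.INTER_CUBIC)]))
E
```

```text
7.95 [ 0.52110328 -0.12801816  0.02417175] [1.71094348 0.23299772 0.51987546]
```

View pics/c7.png

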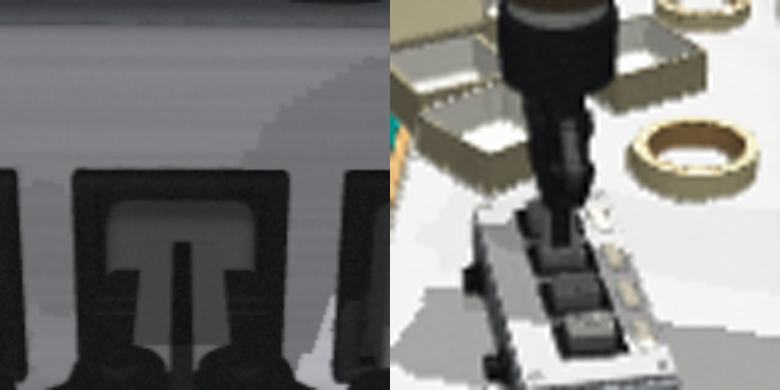

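>>> play_rows:
  commands: "0 0 0 -1 0;0 0 0 -1 0;0 0 0 -1 0"

```text
time: 8.3
ee_pos: [0.5211, -0.128, 0.0233]
tcp_rot: [180.0, -0.0, 13.6]
wrist_force: [-0.5, 0.6, 3.5]
opening: 0.0001
```

>>> play_rows:
  commands: "0 0 0 -1 0;0 0 0 -1 0;0 0 0 -1 0"

```text
time: 8.55
ee_pos: [0.5211, -0.128, 0.0222]
tcp_rot: [180.0, -0.0, 13.6]
wrist_force: [0.3, 0.0, 3.9]
opening: 0.0001
```

```bash
python3 - <<'E'
from h import *
for i in range(3):
    o=get_obs();print(o['time'],o['ee_pos'],o['wrist_force'],o['torque'],o['joint_efforts'])
    s=camera("side")
E
```

```text
8.55 [ 0.52113711 -0.1280271   0.02221453] [0.31443167 0.03161446 3.85781341] [ 0.00768654 -0.00657631 -0.00325913] [-4.53677363e-03 -4.79350483e+01  4.43862426e+01 -1.10148713e-01
 -1.30228735e-03 -4.09497750e-05]
8.6 [ 0.52110651 -0.1280224   0.02218901] [-0.53986087  0.12087222  4.09992216] [ 0.00582201  0.00959462 -0.05802093] [-3.99504948e-03 -4.79398334e+01  4.43734324e+01 -8.26210761e-02
 -1.55390673e-03 -4.43363592e-05]
8.65 [ 0.52110453 -0.1280144   0.02218577] [-0.10673206  0.01310179  3.79380997] [ 0.01548057  0.01588123 -0.02192131] [-4.53203043e-03 -4.79436636e+01  4.43534803e+01 -5.20513777e-02
 -1.96540459e-03  1.35734474e-06]
```

Contact came near TCP z 0.024. The force jumped from about 0.5 N to 3.5 N, then rose slowly to 3.9 N. That is a latched key, since an up key would have started giving at 1.2 N. Now I'll press it to its stop.

>>> play_rows:
  commands: "0 0 0 -1 0;0 0 0 -2 0;0 0 0 -3 0;0 0 0 -3 0;0 0 0 -3 0"

```text
time: 9.12
ee_pos: [0.5212, -0.1281, 0.0198]
tcp_rot: [180.0, -0.0, 13.6]
wrist_force: [-1.6, 1.4, 10.1]
opening: -0.0001
```

>>> play_rows:
  commands: "0 0 0 -0.5 0;0 0 0 -1 0;0 0 0 -1 0;0 0 0 -1 0"

```text
time: 9.45
ee_pos: [0.5213, -0.1281, 0.0198]
tcp_rot: [180.0, -0.1, 13.6]
wrist_force: [-4.2, 1.1, 17.3]
opening: -0.0002
```

At the stop: z stopped at 0.0198, 4.4 mm below contact, with the force rising to 17 N. Releasing.

>>> play_rows:
  commands: "0 0 0 1 0;0 0 0 4 0;0 0 0 10 0;0 0 0 20 0;0 0 0 40 0;0 0 0 75 0;0 0 0 115 0;0 -30 10 150 0;0 -60 20 180 0;0 -97 30 192 0"

```text
time: 10.28
ee_pos: [0.4288, -0.0992, 0.2114]
tcp_rot: [179.9, -0.1, 13.6]
wrist_force: [0.4, -0.5, 2.2]
opening: -0.0001
```

>>> play_rows:
  commands: "0 0 0 0 0;0 0 0 0 0;0 0 0 0 0;0 0 0 0 0"

```text
time: 10.62
ee_pos: [0.429, -0.0994, 0.2071]
tcp_rot: [-180.0, 0.1, 13.6]
wrist_force: [0.1, 0.1, -0.5]
opening: -0.0005
```

```bash
python3 - <<'E'
from h import *
o=get_obs();print(o['time'],o['ee_pos'],o['wrist_force'])
a=camera("wrist")[:,:,::-1];s=camera("side")[:,:,::-1];cv2.imwrite("pics/side8.png",s);cv2.imwrite("pics/w8.png",a)
cv2.imwrite("pics/w8z.png",cv2.resize(a[60:150,225:465],None,fx=3.3,fy=3.3,interpolation=cv2.INTER_CUBIC))
s0=cv2.imread("pics/side0.png")
cv2.imwrite("pics/c8.png",np.hstack([cv2.resize(x[155:225,285:350],(390,420),interpolation=cv2.INTER_CUBIC) for x in (s0,s)]))
E
```

```text
10.6167 [ 0.4289561  -0.09940623  0.20714545] [ 0.10771837  0.12718433 -0.54245673]
```

View pics/c8.png

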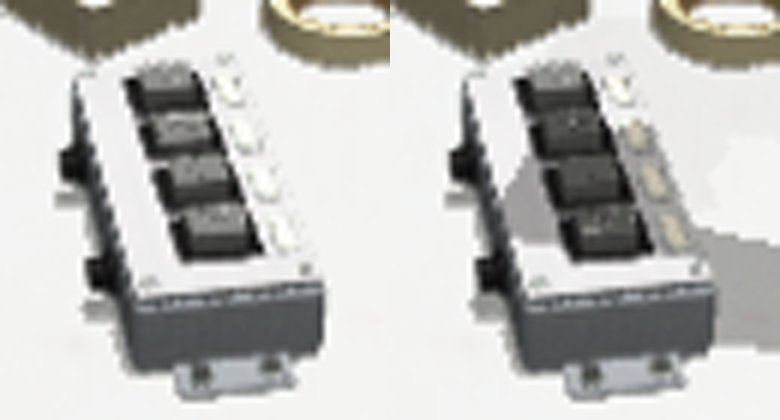

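View pics/w8z.png

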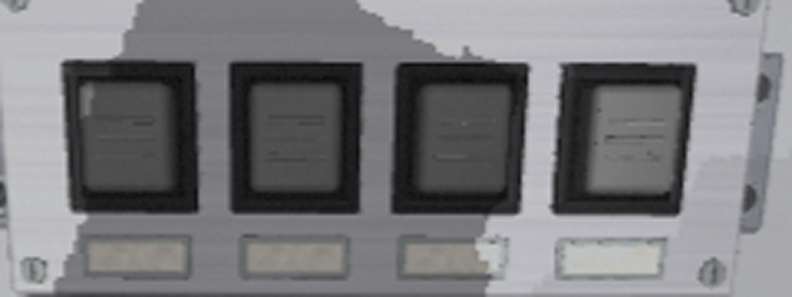

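View pics/w8.png

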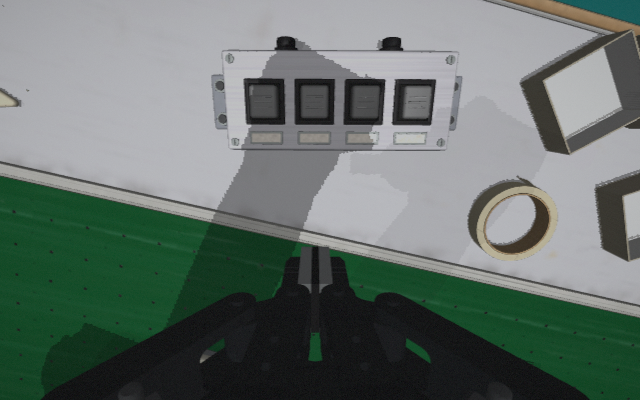

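The side view has key 3 looking taller now, but the arm's shadow makes it hard to compare. I'll move the arm off and look in the original light.

>>> play_rows:
  commands: "0 -20 -35 0 0;0 -40 -70 0 0;0 -60 -105 0 0;0 -80 -140 0 0;0 -100 -175 0 0;0 -120 -210 0 0;0 -140 -245 0 0;0 -160 -280 0 0;0 -180 -310 0 0;0 -200 -340 0 0"

```text
time: 11.55
ee_pos: [0.2272, -0.4411, 0.2069]
tcp_rot: [-179.9, 0.0, 13.5]
wrist_force: [0.8, 0.5, -0.1]
opening: 0.0001
```

>>> play_rows:
  commands: "0 0 -20 0 0;0 0 -20 0 0;0 0 -20 0 0;0 0 -20 0 0"

```text
time: 11.88
ee_pos: [0.2288, -0.4589, 0.2073]
tcp_rot: [-179.9, 0.0, 13.6]
wrist_force: [-0.2, 0.0, -0.2]
opening: 0.0004
```

```bash
python3 - <<'E'
from h import *
s=camera("side")[:,:,::-1];t=camera("top")[:,:,::-1];cv2.imwrite("pics/side9.png",s);cv2.imwrite("pics/top9.png",t)
s0=cv2.imread("pics/side0.png");t0=cv2.imread("pics/top0.png")
cv2.imwrite("pics/c9.png",np.hstack([cv2.resize(x[155:225,285:350],(390,420),interpolation=cv2.INTER_CUBIC) for x in (s0,s)]))
d=cv2.absdiff(t,t0).max(2)[130:250];
cv2.imwrite("pics/d9.png",cv2.convertScaleAbs(d,alpha=3))
d=cv2.absdiff(s,s0).max(2)[155:225,285:350];print(np.argwhere(d>45)[:,::-1]+[285,155])
E
```

```text
[[315 172]
 [315 173]
 [316 173]
 [317 173]
 [313 174]
 [319 175]
 [315 177]
 [316 177]
 [317 177]
 [318 177]
 [319 177]
 [312 178]
 [313 178]
 [314 178]
 [315 178]]
```

View pics/c9.png

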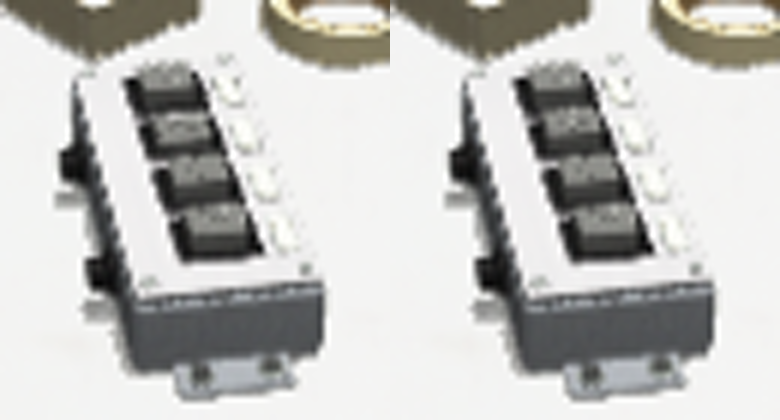

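View pics/d9.png

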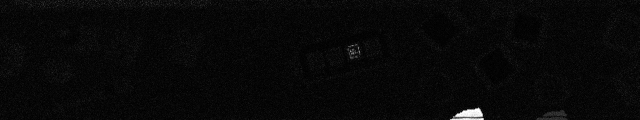

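In the same light, only the pressed key has changed. It now shows a full front face like its neighbours, so all four are up, and nothing else on the surface has moved.

```bash
python3 -c "
from workcell import *
print(job_done(),get_obs()['time'])"
```

```text
the job is handed in; nothing more can be done
the job is handed in; nothing more can be done
```

The latched key was the second from the right-hand (-y) end, at about (0.517, -0.128). I pressed it to its stop with the shut fingertips, let go, and it came back up. I then moved the arm clear and handed the job in at about 12 s.

- **Finding it:** the key looked lower in the side view. On touch, the force went from about 0.5 N to 3.5 N over 1 mm, where an up key gives at 1.2 N.
- **Pressing it:** it stopped 4.4 mm below the touch point, which matches the travel from latched to the stop. The highest wrist reading was 17 N.
- **Last checks:** comparing the first and last pictures in the same light, only that key changed, and it now stands as high as the other three. The box and the things round it showed no movement. I judged the key being up from the pictures only and did not tap it again.
- **What disagreed:** contact came with the reported TCP about 36 mm lower than the stated tip position would give. The visible fingertips also sat about 35 mm behind that TCP in both views, so I went down by force in small steps instead of trusting the number.

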